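# Put away the snips and the paint pot in the divided drawer

## Task

Pull the cabinet's upper drawer well out, lay the snips flat in its long bay and stand the small paint pot upright in its small bay, then push the drawer fully shut. Keep the pot from tipping over on the way, and leave the big jar and the putty knife where they are.

Things in the scene. Friction and masses are not known exactly. Their poses are not given: they have to be found in the camera images.
- cab: Grey bench-top cabinet with two wooden drawer fronts, one above the other, 220 deep (x) x 320 wide (y) x 150 high. Origin: centre of its underside; its own -x is the front, facing the robot; it may be turned a little. Its roof ends at the drawer fronts and hangs 53 above the upper drawer's floor (the cabinet's top 65 above it). The lower drawer is shut and not used.
- cab_drawer0 (a joint): How far the upper drawer is pulled out along the cabinet's -x, in m: 0 shut, 0.149 fully out; starts slightly ajar, about 1 N friction. Inside 175 (x) x 278 (y); floor 85 above the bench, walls 43 above the floor, front board 15 thick and 53 above the floor. Fully out, the front 143 of the inside is clear of the roof. A front-to-back divider 4 thick, 36 high makes two bays.
- handle (a point): Middle of the upper drawer's steel bar handle, 126 above the bench: a round bar 11 thick and 120 long, parallel to the cabinet's y, its middle 42 out from the drawer's front. It moves with the drawer. The front board rises 11 above the bar's middle and the free gap between bar and board is 36, so go down with the fingers only part open.
- bay_long (a point): On the floor of the drawer's long bay (the wide one, on the cabinet's +y side, 181 wide and 175 front to back), midway across its width, 57 behind the inside of the drawer's front wall. Axes as the cabinet; moves with the drawer.
- bay_small (a point): On the floor of the drawer's small bay (the narrow one, on the cabinet's -y side, 93 wide and 175 front to back), midway across its width, 57 behind the inside of the drawer's front wall. Axes as the cabinet; moves with the drawer.
- snips: Flush cutters (snips) lying flat: two parallel black handles, steel pivot and jaws; 133 long, 42 wide over the handles, 14 thick, 0.09 kg. Origin: bottom face, about mid length; x points along them from the handles to the jaws (ends at about x = -69 and +64), z up.
- snips_grip (a point): Middle of the snips between the two handles, 7 above their underside, near the centre of mass: grip here across the 42 mm width (along the snips' y). The outsides are parallel from x = -62 to 0 of the snips' origin.
- pot: Small grey paint pot with a white cap, 42 across, 42 high, 0.06 kg, standing. Origin: centre of its underside, z up to the cap.
- jar: Bystander: the big grey jar with a white cap, 64 across, 78 high, standing. Origin: centre of its underside. Leave alone.
- putty: Bystander: a putty knife (spatula) with black handle, 150 long, lying flat. Origin: underside, about mid length; x along it, handle to -x. Leave alone.
Mind the look-alikes: they are no part of the job. What is shaped like the snips but blue or turquoise is not meant.

How it is judged:
On the way, in this order (a step that is already met when the one before it is completed fails the run):
1. the upper drawer is pulled well out (over 90 mm) (value of joint cab_drawer0 above 0.09 m), for 0.1 s.
2. snips flat on the floor of the long bay and pot upright on the floor of the small bay, at rest, in the opened drawer (y of pot in the frame of bay_small between -0.03 and 0.03 m and x of pot in the frame of bay_small between -0.06 and 0.12 m and z of pot in the frame of bay_small between -0.005 and 0.006 m and angle between pot's own z axis and vertical below 0.2 rad and y of snips in the frame of bay_long between -0.09 and 0.09 m and x of snips in the frame of bay_long between -0.06 and 0.12 m and z of snips in the frame of bay_long between -0.005 and 0.006 m and angle between snips's own z axis and vertical below 0.15 rad and linear speed of each of pot, snips below 0.03 m/s and value of joint cab_drawer0 above 0.05 m), for 0.2 s.
At the end, for the whole second after the job is handed in: The upper drawer is shut to within 6 mm; inside it the snips lie flat on the floor of the long bay (within 6 mm of the floor, tilted under 0.15 rad) and the pot stands upright on the floor of the small bay (within 6 mm of the floor, tilted under 0.2 rad), both released and at rest (value of joint cab_drawer0 below 0.006 m and y of pot in the frame of bay_small between -0.03 and 0.03 m and x of pot in the frame of bay_small between -0.06 and 0.12 m and z of pot in the frame of bay_small between -0.005 and 0.006 m and angle between pot's own z axis and vertical below 0.2 rad and y of snips in the frame of bay_long between -0.09 and 0.09 m and x of snips in the frame of bay_long between -0.06 and 0.12 m and z of snips in the frame of bay_long between -0.005 and 0.006 m and angle between snips's own z axis and vertical below 0.15 rad and linear speed of each of pot, snips below 0.03 m/s); the robot touches nothing.
It fails at once if the pot is tipped over (more than 0.9 rad) (angle between pot's own z axis and vertical above 0.9 rad).
It fails at once if the big jar is moved more than 40 mm or knocked over (distance of jar from where it was at the start of the episode above 0.04 m or angle between jar's own z axis and vertical above 0.6 rad).
It fails at once if the putty knife is moved more than 40 mm (distance of putty from where it was at the start of the episode above 0.04 m).
It also fails if it takes over 69 s, if anything falls off the work surface, if the arm or the gripper's body presses on something with over 40 N, if the wrist force passes 120 N, or if a joint passes its speed limit or range.

## Robot

A 6-joint arm with a two-finger parallel gripper is mounted at the origin on the work surface. World frame = base frame: x ahead of the robot, y to its left, z up, the work surface at z = 0. Lengths are in m, angles in rad, forces in N, time in s.
With the tool pointing down it reaches from about 0.3 to 0.775 m from the base axis. Payload 14.6 kg.
Tool frame: the origin (TCP) lies midway between the tips of the shut fingers; the grasp point (between the pads) lies 19 mm behind it; z points along the fingers, y is the line along which they close (so a half turn about z gives the same grasp; the last joint's range is limited). The gripper opens to 94 mm and grips with 3 to 60 N. Pads are 16 mm wide; open, the fingers measure 119 mm over their backs; the gripper's body (75 mm by 177 mm) begins 78 mm behind the grasp point.
Start: joints at [1.194, 0.3, 1.521, -0, 1.321, -0.067], TCP at [0.168, 0.524, 0.205] pointing down, gripper open.
Joint ranges: [-3.03, 3.03], [-0.79, 2.21], [0.23, 2.52], [-1.04, 4.18], [0, 3.07], [-2.55, 2.55]. Speed limits (rad/s): [2.22, 2.22, 2.57, 3.14, 3.14, 3.14].

## Interface

Orientations are given as a rotation vector (axis times angle).
In Python, from station import bot, viewer, nets gives the robot as it stands.
- The arm moves only by the tool jog_arm, never from a script. Its argument "motion" is a list of rows, each an object of numbers: "wx", "wy", "wz": the turn, a rotation vector about the world's x, y, z in units of 90 degrees (1.0 is 90 degrees); "tx", "ty", "tz": the shift along the world's x, y, z in units of 300 mm (1.0 is 300 mm); "claw": the opening, from 0 (shut) to 1 (fully open). A call has 1 to 10 rows; each row is the pose to reach, as a shift and turn from the pose commanded when the call began; what a row does not reach only later rows make up. A row lasts 1/10 s, in which the tool goes at most 50 mm and 8.59 degrees, less where a joint would pass 70% of its speed; a pose out of reach is approached as far as the arm can. A call with a number of a shift or a turn outside -1 to 1 is refused whole. A call with a gripper value outside its range is refused whole. The fingers move at their own pace and stop on an object; "force" is the grip in N (left out, the last holds). Time passes only in rows, so rows that repeat a pose let the fingers close. It gives the time, the measured TCP pose, the force, the opening and the grip force at its end, in the units of the state.
- bot.sense(): the state, without advancing time (a new reading comes with each control period).
- viewer.capture(name): name is "scene" or "top" or "wrist"; returns the picture (420x560x3 uint8, blue, green, red); there is no depth.
- viewer.camera_params(name): a dict with "K" (3x3 intrinsics, pixels), "extrinsics" (4x4, takes a point from world to camera coordinates). Camera axes: x right, y up, looking along -z (the intrinsics and any distortion apply to the point x, -y, -z); pixel columns grow to the right and rows downward; lengths in m; the calibration is good to about 2 mm. A picture is of the moment at which its call begins: read the wrist's pose just before it. camera_params takes no time and is no camera call; for the wrist camera it gives the pose at the moment of the call.
- bot.sign_off(): hands the job in; it is judged then, once.
Trained networks look in the newest picture that a camera, given by its name, has taken for a name from the list of things; names that differ only in an ending like _2 or _b are one class to them, and where a whole thing is asked for, a point or a joint stands for the part that bears it (a point fixed in the world has none). Each returns a list of dicts, best first, with "confidence" (0 to 1); they miss things now and then, are a little off and sometimes report something else, mostly with a low value. They report only what shows in the picture. A call takes as long as a camera call. They do not tell look-alikes from the thing itself.
- nets.spot_in(label, camera): "pixel" ([row, column] in pixels, amid what is visible of it).
- nets.cut_out(label, camera): "mask" (420x560 bool, what is visible of it) and "pixel" ([row, column] in pixels, amid what is visible of it).
- nets.pinpoint(label, camera): "pixel" ([row, column] in pixels: a listed point, or the origin of a listed thing).
The state is a dict: "clock": time; "joint_pos": joint angles; "joint_velocities": joint speeds; "effort": joint torques, N m; "eef_pos": TCP position; "tcp_rot": TCP orientation; "force": force on the tool from outside, world axes, zero at the start; "moment": the same for the moment, N m; "opening": finger opening in m; "finger_force": force on a finger pad.
Only numpy, scipy, OpenCV 4.12 (cv2) and the standard library are available. Lean on these libraries where they do the work, as an engineer would, in place of code of your own. Each camera call takes 0.05 s, during which the arm holds its last target. There are 200 camera calls.

## Working session

There is one attempt and no reset: what is moved stays moved. The work goes in short steps, Python scripts to look and compute and a tool call to move; the robot and the scene stay as the last step left them, time stands still between calls to the robot, and variables do not carry over. Pictures are saved under pics/ and viewed, at most 12 in all, crops included, and the job is handed in when it is done.

Besides the shell and the picture viewer there is one more tool, called after "Request:" in YAML: its name, and indented under it one key for each argument. jog_arm: Moves the arm, as the interface text tells. Shifts and turns lie within -1 to 1; 1 stands for 300 mm of shift or 90 degrees of turn. Its arguments: {"type":"object","properties":{"motion":{"type":"array","items":{"type":"object","properties":{"wx":{"type":"number"},"wy":{"type":"number"},"wz":{"type":"number"},"tx":{"type":"number"},"ty":{"type":"number"},"tz":{"type":"number"},"claw":{"type":"number"}}}},"force":{"type":"number"}},"required":["motion"]}

```bash
ls; mkdir -p pics; cat > h.py <<'E'
import numpy as np, cv2
from station import bot, viewer, nets
def ray(cam,px):
    p=viewer.camera_params(cam); K=np.array(p["K"]); T=np.array(p["extrinsics"])
    r,c=px; d=np.linalg.inv(K)@[c,r,1.]; d=np.array([d[0],-d[1],-d[2]])
    R=T[:3,:3]; return -R.T@T[:3,3], R.T@d/np.linalg.norm(d)
def onz(cam,px,z):
    o,d=ray(cam,px); return o+d*(z-o[2])/d[2]
def tri(rays):
    A=np.zeros((3,3));b=np.zeros(3)
    for o,d in rays:
        P=np.eye(3)-np.outer(d,d);A+=P;b+=P@o
    x=np.linalg.solve(A,b)
    return x,[round(float(np.linalg.norm((np.eye(3)-np.outer(d,d))@(x-o)))*1000,1) for o,d in rays]
E
python3 - <<'E'
from h import *
np.set_printoptions(precision=3,suppress=True)
print(bot.sense())
ims={c:viewer.capture(c) for c in("scene","top","wrist")}
cv2.imwrite("pics/a.png",cv2.resize(np.hstack([ims["scene"],ims["top"]]),(800,300)))
cv2.imwrite("pics/scene.png",ims["scene"]);cv2.imwrite("pics/top.png",ims["top"])
print(viewer.camera_params("top"))
for l in["handle","bay_long","bay_small","snips_grip","snips","pot","jar","putty","cab"]:
    for c in("scene","top"):
        print(l,c,[(np.round(q["pixel"],1).tolist(),round(q["confidence"],2),onz(c,q["pixel"],.126 if l=="handle" else .085 if "bay" in l else .007 if "snips" in l else 0).round(3).tolist()) for q in nets.pinpoint(l,c)[:3]])
print(bot.sense()["clock"])
E
```

```text
pics
{'clock': 0.0, 'joint_pos': array([ 1.194,  0.3  ,  1.522, -0.   ,  1.321, -0.067]), 'joint_velocities': array([-0.001, -0.001,  0.001,  0.001, -0.001,  0.   ]), 'effort': array([  0.   , -53.181, -35.273,   0.071,   0.024,  -0.   ]), 'eef_pos': array([0.168, 0.524, 0.205]), 'tcp_rot': array([-0.485, -3.104,  0.002]), 'force': array([ 0.295, -0.342,  0.187]), 'moment': array([-0.052, -0.001,  0.048]), 'finger_force': 0.0, 'opening': 0.09415550753733178}
{'K': array([[457.419,   0.   , 284.727],
       [  0.   , 457.419, 206.296],
       [  0.   ,   0.   ,   1.   ]]), 'extrinsics': array([[ 0.084, -0.996,  0.003, -0.158],
       [ 0.973,  0.083,  0.215, -0.6  ],
       [-0.215, -0.015,  0.977, -1.295],
       [ 0.   ,  0.   ,  0.   ,  1.   ]])}
handle scene [([204.0, 332.4], 0.75, [0.59, 0.015, 0.126])]
handle top [([206.7, 240.4], 0.93, [0.586, 0.018, 0.126])]
bay_long scene []
bay_long top [([168.4, 226.9], 0.91, [0.708, 0.075, 0.085])]
bay_small scene []
bay_small top [([174.9, 277.1], 0.68, [0.7, -0.076, 0.085]), ([204.7, 240.6], 0.31, [0.601, 0.022, 0.085])]
snips_grip scene
[... 363 characters left out ...]
 ([222.2, 206.0], 0.67, [0.543, -0.366, 0.007]), ([271.8, 230.8], 0.67, [0.732, -0.284, 0.007])]
snips top [([296.9, 449.2], 0.82, [0.39, -0.617, 0.007]), ([177.8, 345.0], 0.74, [0.732, -0.287, 0.007]), ([261.6, 209.5], 0.72, [0.434, 0.107, 0.007])]
pot scene [([221.5, 435.4], 0.63, [0.563, 0.363, 0.0])]
pot top [([216.7, 134.3], 0.57, [0.553, 0.357, 0.0])]
jar scene [([183.5, 404.0], 0.57, [0.387, 0.304, 0.0])]
jar top [([270.3, 145.4], 0.95, [0.392, 0.298, 0.0])]
putty scene [([187.3, 220.0], 0.93, [0.382, -0.329, 0.0])]
putty top [([293.7, 350.2], 0.67, [0.375, -0.324, 0.0])]
cab scene [([283.8, 339.9], 0.92, [0.781, 0.024, 0.0])]
cab top [([156.2, 248.3], 0.97, [0.779, 0.024, 0.0])]
1.05
```

View pics/scene.png

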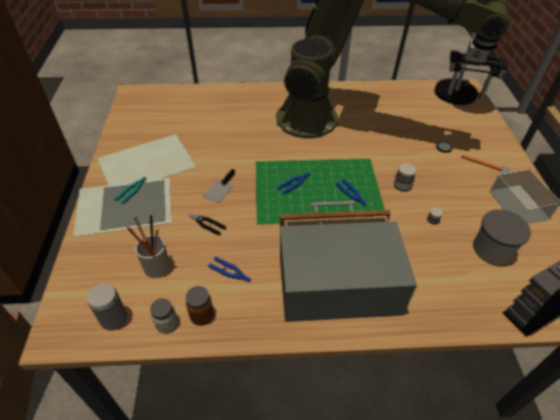

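View pics/top.png

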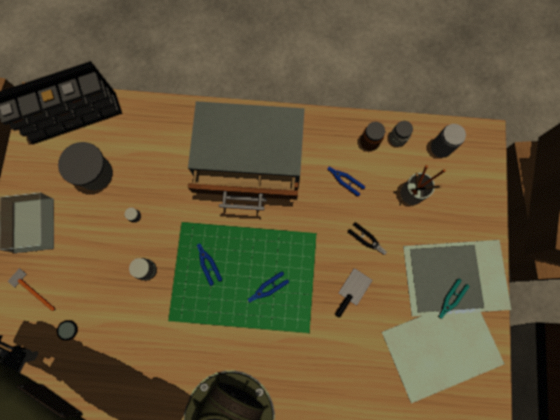

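The scene picture shows the black snips at about (222,206), the pot at (215,435), the jar at (177,405) and the cabinet's handle at (205,332). In the top picture they are at (237,367), (215,132), (268,140) and (205,241). The blue and turquoise pliers are look-alikes.

```bash
python3 - <<'E'
from h import *
np.set_printoptions(precision=3,suppress=True)
for c in("scene","top"): viewer.capture(c)
near={"snips":{"scene":(222,206),"top":(237,367)},"snips_grip":{"scene":(222,206),"top":(237,367)},"pot":{"scene":(215,435),"top":(215,132)},"handle":{"scene":(205,332),"top":(205,241)},"cab":{"scene":(270,340),"top":(150,248)}}
for l,n in near.items():
    rs=[]
    for c in n:
        q=[x for x in nets.pinpoint(l,c) if np.hypot(*(np.array(x["pixel"])-n[c]))<25]
        if q: rs.append(ray(c,q[0]["pixel"])); print(l,c,np.array(q[0]["pixel"]),q[0]["confidence"])
    if len(rs)==2: print("  TRI",*tri(rs))
for l,z in(("snips",.007),("pot",.042),("handle",.126)):
    for c in near[l]:
        for q in nets.cut_out(l,c):
            if np.hypot(*(np.array(q["pixel"])-near[l][c]))<25:
                rc=np.argwhere(q["mask"]); P=np.array([onz(c,x,z)[:2] for x in rc])
                m=P.mean(0);w,v=np.linalg.eigh(np.cov(P.T)); s=(P-m)@v[:,1]
                r=cv2.minAreaRect((P*1000).astype(np.float32))
                print(l,c,len(P),m,"yaw",np.degrees(np.arctan2(v[1,1],v[0,1])),"ext",s.min(),s.max(),"rect",np.round(r[0]),np.round(r[1]),round(r[2],1));break
print(bot.sense()["clock"])
E
```

```text
snips scene [223.3 204.8] 0.67
snips top [240.8 371.6] 0.78
  TRI [ 0.54  -0.376 -0.001] [5.0, 5.0]
snips_grip scene [222.5 206.5] 0.83
snips_grip top [236.1 362.8] 0.58
  TRI [ 0.55  -0.357  0.013] [6.1, 6.1]
pot scene [223.5 434.4] 0.76
pot top [215.1 132.6] 0.59
  TRI [ 0.56   0.366 -0.013] [1.3, 1.3]
handle scene [199.9 333.5] 0.8
handle top [208.3 240. ] 0.84
  TRI [0.58  0.018 0.133] [0.9, 0.9]
cab scene [287.8 337.5] 0.65
cab top [154.  253.8] 0.87
  TRI [ 0.79   0.012 -0.005] [4.5, 4.5]
snips scene 318 [ 0.545 -0.361] yaw 55.3500611587481 ext -0.07199177176061873 0.059774844028848924 rect [ 541. -366.] [132.  45.] 55.7
snips top 395 [ 0.544 -0.362] yaw 55.228398989327424 ext -0.06944049553811585 0.060406677333170754 rect [ 541. -366.] [130.  45.] 55.2
pot scene 180 [0.574 0.345] yaw 149.1758998114409 ext -0.03457906730231571 0.036309088938334524 rect [574. 346.] [37. 71.] 56.1
pot top 188 [0.551 0.349] yaw 61.93958110939 ext -0.02539975531512375 0.0254676325305612 rect [551. 349.] [49. 39.] 52.8
handle scene 1489 [0.635 0.018] yaw 91.17208082289363 ext -0.15913233077205896 0.1596456438263148 rect [622.  18.] [318.  86.] 89.9
handle top 2633 [0.646 0.016] yaw 90.694963202681 ext -0.15559131918271166 0.15839989548695044 rect [634.  17.] [106. 314.] 0.7
1.95
```

Request:
jog_arm:
  motion:
    - {"tx": 0.8, "ty": -1.0, "tz": 0.25, "wz": -0.4, "claw": 0.34}
    - {"tx": 0.8, "ty": -1.0, "tz": 0.25, "wz": -0.4, "claw": 0.34}
    - {"tx": 0.8, "ty": -1.0, "tz": 0.25, "wz": -0.4, "claw": 0.34}
    - {"tx": 0.8, "ty": -1.0, "tz": 0.25, "wz": -0.4, "claw": 0.34}
    - {"tx": 0.8, "ty": -1.0, "tz": 0.25, "wz": -0.4, "claw": 0.34}
    - {"tx": 0.8, "ty": -1.0, "tz": 0.25, "wz": -0.4, "claw": 0.34}
    - {"tx": 0.8, "ty": -1.0, "tz": 0.25, "wz": -0.4, "claw": 0.34}
    - {"tx": 0.8, "ty": -1.0, "tz": 0.25, "wz": -0.4, "claw": 0.34}

```text
validation failed for argument at $.mo...
```

Request:
jog_arm:
  motion:
    - {"tx": 0.55, "ty": -0.68, "wz": -0.39}
    - {"tx": 0.55, "ty": -0.68, "wz": -0.39}
    - {"tx": 0.55, "ty": -0.68, "wz": -0.39}
    - {"tx": 0.55, "ty": -0.68, "wz": -0.39}
    - {"tx": 0.55, "ty": -0.68, "wz": -0.39}
    - {"tx": 0.55, "ty": -0.68, "wz": -0.39}
    - {"tx": 0.55, "ty": -0.68, "wz": -0.39}

```text
validation failed for argument at $.mo...
```

```bash
cat >> h.py <<'E'
from scipy.spatial.transform import Rotation as Ro
def tool():
    s=bot.sense(); R=Ro.from_rotvec(s["tcp_rot"]).as_matrix()
    print("t",round(s["clock"],2),"tcp",s["eef_pos"].round(4),"yaxis deg",round(np.degrees(np.arctan2(R[1,1],R[0,1])),2),"z",R[:,2].round(3),"open",round(s["opening"],4),"ff",round(s["finger_force"],1),"F",s["force"].round(1)); return s
E
python3 - <<'E'
from h import *
tool(); im=viewer.capture("wrist"); cv2.imwrite("pics/w1.png",im)
o,d=ray("wrist",(210,280)); print(o,d)
q=nets.pinpoint("handle","wrist"); print([(x["pixel"],x["confidence"],onz("wrist",x["pixel"],.126)) for x in q])
viewer.capture("top");qt=nets.pinpoint("handle","top")
viewer.capture("scene");qs=nets.pinpoint("handle","scene")
print([x and (x[0]["pixel"],onz(c,x[0]["pixel"],.126)) for c,x in(("top",qt),("scene",qs))])
E
```

```text
t 1.95 tcp [0.1677 0.5238 0.2054] yaxis deg 72.25 z [ 0. -0. -1.] open 0.094 ff 0.0 F [-0.6  0.4  0.6]
[0.10410067 0.54418477 0.3842817 ] [ 0.2175677  -0.06800708 -0.97367311]
[]
[([208.6, 240.1], array([0.5803543 , 0.01787868, 0.126     ])), ([201.9, 329.5], array([0.58113973, 0.00802622, 0.126     ]))]
```

View pics/w1.png

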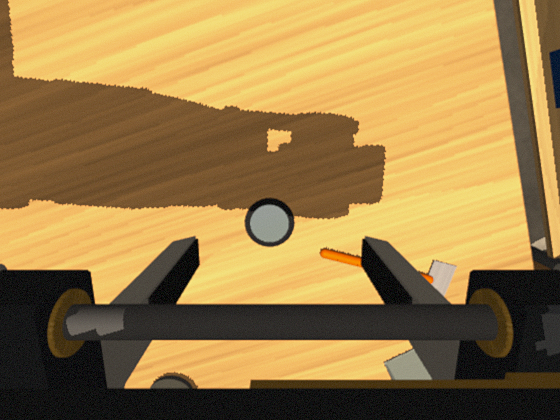

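The wrist picture shows bare bench with a small tape roll at (222,270), so the arm has not moved. I'll send every field in each row.

Request:
jog_arm:
  motion:
    - {"tx": 0.8, "ty": -1.0, "tz": 0.25, "wx": 0, "wy": 0, "wz": -0.4, "claw": 0.34}
    - {"tx": 0.8, "ty": -1.0, "tz": 0.25, "wx": 0, "wy": 0, "wz": -0.4, "claw": 0.34}
    - {"tx": 0.8, "ty": -1.0, "tz": 0.25, "wx": 0, "wy": 0, "wz": -0.4, "claw": 0.34}
    - {"tx": 0.8, "ty": -1.0, "tz": 0.25, "wx": 0, "wy": 0, "wz": -0.4, "claw": 0.34}
    - {"tx": 0.8, "ty": -1.0, "tz": 0.25, "wx": 0, "wy": 0, "wz": -0.4, "claw": 0.34}
    - {"tx": 0.8, "ty": -1.0, "tz": 0.25, "wx": 0, "wy": 0, "wz": -0.4, "claw": 0.34}
    - {"tx": 0.8, "ty": -1.0, "tz": 0.25, "wx": 0, "wy": 0, "wz": -0.4, "claw": 0.34}
    - {"tx": 0.8, "ty": -1.0, "tz": 0.25, "wx": 0, "wy": 0, "wz": -0.4, "claw": 0.34}

```text
clock: 3.05
eef_pos: [0.4088, 0.2217, 0.2812]
tcp_rot: [1.421, 2.801, 0.001]
force: [0.1, 0.3, 0.7]
opening: 0.0342
finger_force: 0.0
```

Request:
jog_arm:
  motion:
    - {"tx": 0.57, "ty": -0.68, "tz": -0.1, "wx": 0, "wy": 0, "wz": -0.39, "claw": 0.34}
    - {"tx": 0.57, "ty": -0.68, "tz": -0.1, "wx": 0, "wy": 0, "wz": -0.39, "claw": 0.34}
    - {"tx": 0.57, "ty": -0.68, "tz": -0.1, "wx": 0, "wy": 0, "wz": -0.39, "claw": 0.34}
    - {"tx": 0.57, "ty": -0.68, "tz": -0.1, "wx": 0, "wy": 0, "wz": -0.39, "claw": 0.34}
    - {"tx": 0.57, "ty": -0.68, "tz": -0.1, "wx": 0, "wy": 0, "wz": -0.39, "claw": 0.34}
    - {"tx": 0.57, "ty": -0.68, "tz": -0.1, "wx": 0, "wy": 0, "wz": -0.39, "claw": 0.34}
    - {"tx": 0.57, "ty": -0.68, "tz": -0.1, "wx": 0, "wy": 0, "wz": -0.39, "claw": 0.34}

```text
clock: 3.75
eef_pos: [0.5793, 0.0182, 0.2494]
tcp_rot: [-2.201, -2.24, 0.002]
force: [-0.0, 1.5, 0.4]
opening: 0.0319
finger_force: 0.0
```

```bash
python3 - <<'E'
from h import *
np.set_printoptions(precision=4,suppress=True)
tool(); im=viewer.capture("wrist"); cv2.imwrite("pics/w2.png",im)
o,d=ray("wrist",(210,280)); print(o,d)
q=nets.pinpoint("handle","wrist"); print([(x["pixel"],x["confidence"],onz("wrist",x["pixel"],.126)) for x in q])
E
```

```text
t 3.75 tcp [0.5793 0.0182 0.2494] yaxis deg 1.02 z [-0.002 -0.    -1.   ] open 0.0319 ff 0.0 F [-0.   1.5  0.4]
[0.5775 0.0864 0.4288] [ 0.0035 -0.2274 -0.9738]
[([210.7, 287.3], 0.75, array([0.5853, 0.0158, 0.126 ]))]
```

View pics/w2.png

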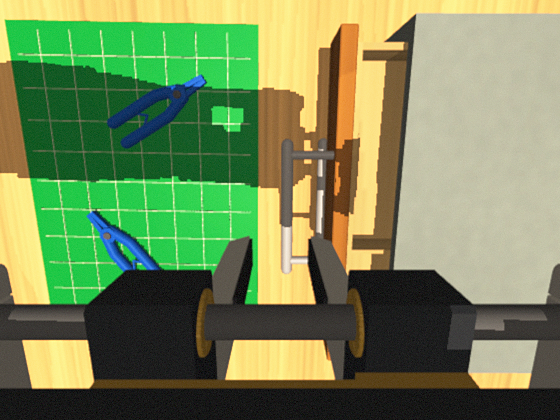

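The wrist picture shows the upper bar running vertically from (145,287) to (270,287), with the lower drawer's bar at column 320. The bar's middle is therefore at x ≈ 0.585, y ≈ 0.016. The cabinet is turned by about 1°.

Request:
jog_arm:
  motion:
    - {"tx": 0.02, "ty": 0, "tz": -0.15, "wx": 0, "wy": 0, "wz": 0, "claw": 0.34}
    - {"tx": 0.02, "ty": 0, "tz": -0.3, "wx": 0, "wy": 0, "wz": 0, "claw": 0.34}
    - {"tx": 0.02, "ty": 0, "tz": -0.4, "wx": 0, "wy": 0, "wz": 0, "claw": 0.34}
    - {"tx": 0.02, "ty": 0, "tz": -0.46, "wx": 0, "wy": 0, "wz": 0, "claw": 0.34}
    - {"tx": 0.02, "ty": 0, "tz": -0.46, "wx": 0, "wy": 0, "wz": 0, "claw": 0.34}
    - {"tx": 0.02, "ty": 0, "tz": -0.46, "wx": 0, "wy": 0, "wz": 0, "claw": 0}
    - {"tx": 0.02, "ty": 0, "tz": -0.46, "wx": 0, "wy": 0, "wz": 0, "claw": 0}
    - {"tx": 0.02, "ty": 0, "tz": -0.46, "wx": 0, "wy": 0, "wz": 0, "claw": 0}
  force: 15

```text
clock: 4.65
eef_pos: [0.5851, 0.0201, 0.1139]
tcp_rot: [2.197, 2.243, 0.002]
force: [1.2, 0.2, -0.0]
opening: 0.0117
finger_force: 1.2
```

Request:
jog_arm:
  motion:
    - {"tx": 0, "ty": 0, "tz": 0, "wx": 0, "wy": 0, "wz": 0, "claw": 0}
    - {"tx": -0.04, "ty": 0, "tz": 0, "wx": 0, "wy": 0, "wz": 0, "claw": 0}
    - {"tx": -0.08, "ty": 0, "tz": 0, "wx": 0, "wy": 0, "wz": 0, "claw": 0}
    - {"tx": -0.12, "ty": 0, "tz": 0, "wx": 0, "wy": 0, "wz": 0, "claw": 0}
    - {"tx": -0.16, "ty": 0, "tz": 0, "wx": 0, "wy": 0, "wz": 0, "claw": 0}
    - {"tx": -0.2, "ty": 0, "tz": 0, "wx": 0, "wy": 0, "wz": 0, "claw": 0}
    - {"tx": -0.24, "ty": 0, "tz": 0, "wx": 0, "wy": 0, "wz": 0, "claw": 0}
    - {"tx": -0.28, "ty": 0, "tz": 0, "wx": 0, "wy": 0, "wz": 0, "claw": 0}
    - {"tx": -0.32, "ty": 0, "tz": 0, "wx": 0, "wy": 0, "wz": 0, "claw": 0}
    - {"tx": -0.32, "ty": 0, "tz": 0, "wx": 0, "wy": 0, "wz": 0, "claw": 0}

```text
clock: 5.65
eef_pos: [0.4885, 0.0187, 0.1138]
tcp_rot: [2.197, 2.241, 0.0]
force: [-0.8, -7.6, 4.7]
opening: 0.0103
finger_force: 15.0
```

```bash
python3 - <<'E'
from h import *
np.set_printoptions(precision=4,suppress=True)
tool(); im=viewer.capture("top"); cv2.imwrite("pics/t3.png",cv2.resize(im[80:260,120:380],None,fx=3,fy=3))
for l,z in(("handle",.126),("bay_long",.085),("bay_small",.085)):
  print(l,[(x["pixel"],x["confidence"],onz("top",x["pixel"],z)) for x in nets.pinpoint(l,"top")])
E
```

```text
t 5.65 tcp [0.4885 0.0187 0.1138] yaxis deg 1.14 z [ 0.002 -0.002 -1.   ] open 0.0103 ff 15.0 F [-0.8 -7.6  4.7]
handle [([241.2, 238.0], 0.81, array([0.4873, 0.014 , 0.126 ])), ([269.4, 145.0], 0.47, array([0.3879, 0.2607, 0.126 ]))]
bay_long [([197.6, 228.6], 0.93, array([0.6189, 0.0598, 0.085 ]))]
bay_small [([203.2, 274.4], 0.69, array([ 0.6134, -0.076 ,  0.085 ])), ([271.9, 144.6], 0.43, array([0.3831, 0.2734, 0.085 ]))]
```

View pics/t3.png

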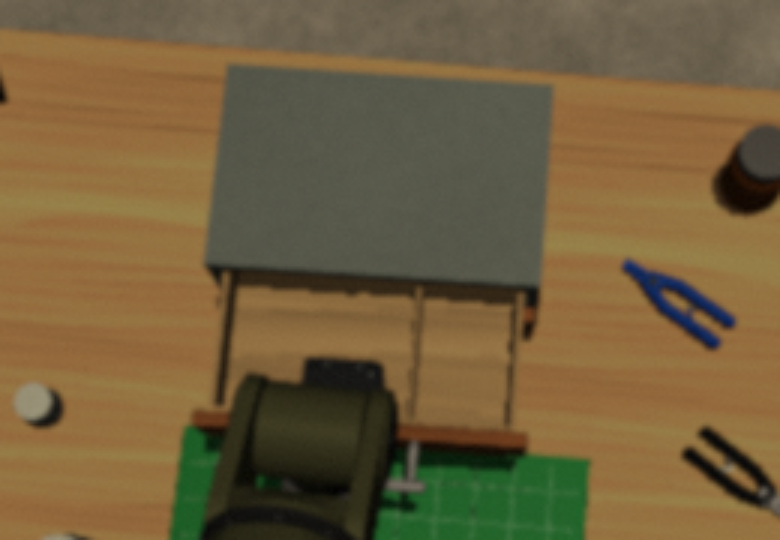

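The crop shows the drawer pulled out, with the divider at column 415. The roof's front edge runs from (265,207) to (285,540) in the crop.

```bash
python3 - <<'E'
from h import *
np.set_printoptions(precision=4,suppress=True)
f=lambda r,c,z:onz("top",(80+r/3,120+c/3),z)
a,b=f(266,207,.15),f(285,540,.15);print(a,b,np.degrees(np.arctan2(a[1]-b[1],a[0]-b[0]))-90,(a+b)/2)
a,b=f(65,228,.15),f(87,552,.15);print(a,b,np.degrees(np.arctan2(a[1]-b[1],a[0]-b[0]))-90)
print("board front top",f(420,193,.138),f(446,526,.138),"divider",f(415,415,.121),f(295,420,.121))
E
```

```text
[0.6783 0.1716 0.15  ] [ 0.6864 -0.1434  0.15  ] 1.46818517260877 [0.6824 0.0141 0.15  ]
[0.8834 0.1775 0.15  ] [ 0.8874 -0.1397  0.15  ] 0.7151768703179471
board front top [0.5323 0.1682 0.138 ] [ 0.5341 -0.1426  0.138 ] divider [ 0.5577 -0.036   0.121 ] [ 0.6752 -0.0294  0.121 ]
```

Request:
jog_arm:
  motion:
    - {"tx": 0, "ty": 0, "tz": 0, "wx": 0, "wy": 0, "wz": 0, "claw": 0.34}
    - {"tx": 0, "ty": 0, "tz": 0, "wx": 0, "wy": 0, "wz": 0, "claw": 0.34}
    - {"tx": 0, "ty": 0, "tz": 0.1, "wx": 0, "wy": 0, "wz": 0, "claw": 0.34}
    - {"tx": 0, "ty": 0, "tz": 0.25, "wx": 0, "wy": 0, "wz": 0, "claw": 0.34}
    - {"tx": 0, "ty": 0, "tz": 0.4, "wx": 0, "wy": 0, "wz": 0, "claw": 0.75}
    - {"tx": 0.1, "ty": -0.16, "tz": 0.4, "wx": 0, "wy": 0, "wz": -0.1, "claw": 0.75}
    - {"tx": 0.1, "ty": -0.32, "tz": 0.4, "wx": 0, "wy": 0, "wz": -0.2, "claw": 0.75}
    - {"tx": 0.1, "ty": -0.48, "tz": 0.4, "wx": 0, "wy": 0, "wz": -0.3, "claw": 0.75}
    - {"tx": 0.1, "ty": -0.64, "tz": 0.4, "wx": 0, "wy": 0, "wz": -0.4, "claw": 0.75}
    - {"tx": 0.1, "ty": -0.8, "tz": 0.4, "wx": 0, "wy": 0, "wz": -0.4, "claw": 0.75}

```text
clock: 6.85
eef_pos: [0.5183, -0.2221, 0.2324]
tcp_rot: [-2.789, -1.446, -0.0]
force: [0.3, 0.1, -1.2]
opening: 0.0701
finger_force: 0.0
```

```bash
python3 - <<'E'
from h import *
np.set_printoptions(precision=4,suppress=True)
tool(); im=viewer.capture("wrist"); cv2.imwrite("pics/w4.png",im)
for l in("snips_grip","snips"):
  print(l,[(x["pixel"],x["confidence"],onz("wrist",x["pixel"],.007)) for x in nets.pinpoint(l,"wrist")])
for q in nets.cut_out("snips","wrist"):
    P=np.array([onz("wrist",x,.007)[:2] for x in np.argwhere(q["mask"])])
    r=cv2.minAreaRect((P*1000).astype(np.float32)); print(q["confidence"],q["pixel"],len(P),im[q["mask"]].mean(0),r)
viewer.capture("top")
for l,z in(("handle",.126),("bay_long",.085),("bay_small",.085)):
  print(l,[(x["pixel"],x["confidence"],onz("top",x["pixel"],z)) for x in nets.pinpoint(l,"top")])
E
```

```text
t 6.85 tcp [ 0.5183 -0.2221  0.2324] yaxis deg -35.17 z [ 0.  0. -1.] open 0.0701 ff 0.0 F [ 0.3  0.1 -1.2]
snips_grip [([139.7, 452.1], 0.97, array([ 0.7208, -0.2955,  0.007 ])), ([162.0, 115.7], 0.69, array([ 0.3719, -0.0821,  0.007 ]))]
snips [([131.1, 449.2], 0.83, array([ 0.7232, -0.2815,  0.007 ])), ([268.7, 355.0], 0.73, array([ 0.5373, -0.3668,  0.007 ])), ([158.4, 112.8], 0.62, array([ 0.3718, -0.0745,  0.007 ]))]
0.71 [234.2, 359.6] 567 [47.0194 55.0794 63.4744] ((543.8182373046875, -358.08673095703125), (118.40765380859375, 42.89237976074219), 53.14860916137695)Traceback (most recent call last):
  File "<stdin>", line 7, in <module>
  File "h.py", line 8, in onz
    o,d=ray(cam,px); return o+d*(z-o[2])/d[2]
        ~~~^^^^^^^^
  File "h.py", line 4, in ray
    p=viewer.camera_params(cam); K=np.array(p["K"]); T=np.array(p["extrinsics"])
ValueError: time passes only in moves, steps and waits
```

View pics/w4.png

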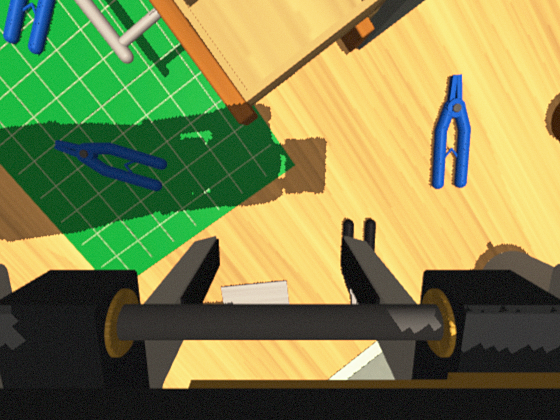

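The wrist picture shows the black snips' handle ends at (220,348) and (220,370), lined up with the tool. Their jaws are hidden behind the finger.

```bash
sed -i 's/^def ray/_P={}\ndef ray/; s/p=viewer.camera_params(cam);/p=_P.setdefault(cam,None) or _P.__setitem__(cam,viewer.camera_params(cam)) or _P[cam];/' h.py; python3 - <<'E'
from h import *
np.set_printoptions(precision=4,suppress=True)
for px in((221,348),(221,370),(240,371),(240,348)): print(onz("wrist",px,.010))
viewer.capture("top")
for l,z in(("handle",.126),("bay_long",.085),("bay_small",.085)):
  print(l,[(x["pixel"],x["confidence"],onz("top",x["pixel"],z)) for x in nets.pinpoint(l,"top")])
E
```

```text
[ 0.565  -0.3036  0.01  ]
[ 0.5878 -0.3196  0.01  ]
[ 0.5757 -0.3419  0.01  ]
[ 0.5515 -0.325   0.01  ]
handle [([239.2, 238.5], 0.69, array([0.493 , 0.0132, 0.126 ]))]
bay_long [([200.6, 227.3], 0.58, array([0.6095, 0.0626, 0.085 ]))]
bay_small [([204.4, 275.6], 0.62, array([ 0.6101, -0.0798,  0.085 ]))]
```

Request:
jog_arm:
  motion:
    - {"tx": 0.03, "ty": -0.15, "tz": 0, "wx": 0, "wy": 0, "wz": 0, "claw": 0.75}
    - {"tx": 0.06, "ty": -0.3, "tz": -0.05, "wx": 0, "wy": 0, "wz": 0, "claw": 0.75}
    - {"tx": 0.09, "ty": -0.45, "tz": -0.15, "wx": 0, "wy": 0, "wz": 0, "claw": 0.75}
    - {"tx": 0.09, "ty": -0.45, "tz": -0.3, "wx": 0, "wy": 0, "wz": 0, "claw": 0.75}
    - {"tx": 0.09, "ty": -0.45, "tz": -0.45, "wx": 0, "wy": 0, "wz": 0, "claw": 0.75}
    - {"tx": 0.09, "ty": -0.45, "tz": -0.6, "wx": 0, "wy": 0, "wz": 0, "claw": 0.75}
    - {"tx": 0.09, "ty": -0.45, "tz": -0.7, "wx": 0, "wy": 0, "wz": 0, "claw": 0.75}
    - {"tx": 0.09, "ty": -0.45, "tz": -0.74, "wx": 0, "wy": 0, "wz": 0, "claw": 0.75}
    - {"tx": 0.09, "ty": -0.45, "tz": -0.76, "wx": 0, "wy": 0, "wz": 0, "claw": 0.75}
    - {"tx": 0.09, "ty": -0.45, "tz": -0.76, "wx": 0, "wy": 0, "wz": 0, "claw": 0.75}

```text
clock: 8.25
eef_pos: [0.5463, -0.3551, 0.0053]
tcp_rot: [2.783, 1.455, 0.001]
force: [-0.1, -0.2, 1.7]
opening: 0.0707
finger_force: 0.0
```

Request:
jog_arm:
  motion:
    - {"tx": 0, "ty": 0, "tz": 0, "wx": 0, "wy": 0, "wz": 0, "claw": 0.2}
    - {"tx": 0, "ty": 0, "tz": 0, "wx": 0, "wy": 0, "wz": 0, "claw": 0.2}
    - {"tx": 0, "ty": 0, "tz": 0, "wx": 0, "wy": 0, "wz": 0, "claw": 0.2}
    - {"tx": 0, "ty": 0, "tz": 0, "wx": 0, "wy": 0, "wz": 0, "claw": 0.2}
    - {"tx": 0, "ty": 0, "tz": 0, "wx": 0, "wy": 0, "wz": 0, "claw": 0.2}
  force: 20

```text
clock: 8.75
eef_pos: [0.5459, -0.3554, 0.0051]
tcp_rot: [2.784, 1.454, 0.001]
force: [-1.5, 0.1, 3.5]
opening: 0.0412
finger_force: 19.9
```

Request:
jog_arm:
  motion:
    - {"tx": 0, "ty": 0, "tz": 0.05, "wx": 0, "wy": 0, "wz": 0, "claw": 0.2}
    - {"tx": 0, "ty": 0, "tz": 0.15, "wx": 0, "wy": 0, "wz": 0, "claw": 0.2}
    - {"tx": 0, "ty": 0, "tz": 0.3, "wx": 0, "wy": 0, "wz": 0, "claw": 0.2}
    - {"tx": 0, "ty": 0, "tz": 0.45, "wx": 0, "wy": 0, "wz": 0, "claw": 0.2}
    - {"tx": 0, "ty": 0.08, "tz": 0.6, "wx": 0, "wy": 0, "wz": 0.03, "claw": 0.2}
    - {"tx": 0, "ty": 0.2, "tz": 0.7, "wx": 0, "wy": 0, "wz": 0.1, "claw": 0.2}
    - {"tx": 0.03, "ty": 0.34, "tz": 0.74, "wx": 0, "wy": 0, "wz": 0.17, "claw": 0.2}
    - {"tx": 0.06, "ty": 0.48, "tz": 0.74, "wx": 0, "wy": 0, "wz": 0.24, "claw": 0.2}
    - {"tx": 0.09, "ty": 0.62, "tz": 0.74, "wx": 0, "wy": 0, "wz": 0.31, "claw": 0.2}
    - {"tx": 0.12, "ty": 0.76, "tz": 0.74, "wx": 0, "wy": 0, "wz": 0.36, "claw": 0.2}

```text
clock: 9.75
eef_pos: [0.5815, -0.1255, 0.2276]
tcp_rot: [2.263, 2.178, 0.0]
force: [0.3, -0.2, -1.4]
opening: 0.0415
finger_force: 19.9
```

Request:
jog_arm:
  motion:
    - {"tx": 0.03, "ty": 0.14, "tz": 0, "wx": 0, "wy": 0, "wz": 0.04, "claw": 0.2}
    - {"tx": 0.06, "ty": 0.28, "tz": 0, "wx": 0, "wy": 0, "wz": 0.04, "claw": 0.2}
    - {"tx": 0.08, "ty": 0.42, "tz": 0, "wx": 0, "wy": 0, "wz": 0.04, "claw": 0.2}
    - {"tx": 0.08, "ty": 0.55, "tz": 0, "wx": 0, "wy": 0, "wz": 0.04, "claw": 0.2}
    - {"tx": 0.08, "ty": 0.65, "tz": 0, "wx": 0, "wy": 0, "wz": 0.04, "claw": 0.2}
    - {"tx": 0.08, "ty": 0.66, "tz": 0, "wx": 0, "wy": 0, "wz": 0.04, "claw": 0.2}

```text
clock: 10.35
eef_pos: [0.6052, 0.0739, 0.2273]
tcp_rot: [-2.195, -2.247, -0.001]
force: [-0.3, 0.1, -0.9]
opening: 0.0416
finger_force: 19.9
```

```bash
python3 - <<'E'
from h import *
np.set_printoptions(precision=4,suppress=True)
tool(); im=viewer.capture("wrist")
tp=viewer.capture("top")[100:280,150:390]
cv2.imwrite("pics/w5.png",np.hstack([cv2.resize(im,(400,300)),cv2.resize(tp,(400,300))]))
E
```

```text
t 10.35 tcp [0.6052 0.0739 0.2273] yaxis deg 1.35 z [ 0.  0. -1.] open 0.0416 ff 19.9 F [-0.3  0.1 -0.9]
```

View pics/w5.png

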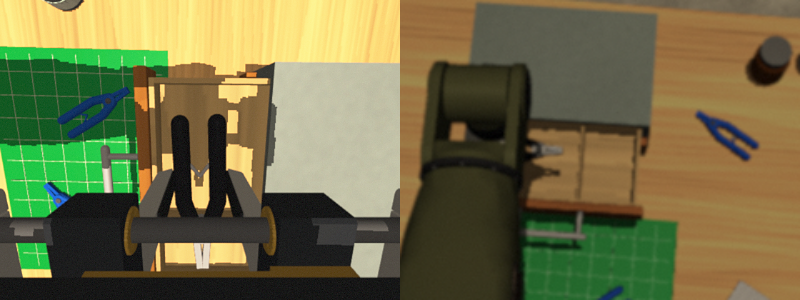

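The picture shows the snips held across the long bay. They lie clear of the front board, the roof, the side wall and the divider.

Request:
jog_arm:
  motion:
    - {"tx": 0, "ty": 0, "tz": -0.1, "wx": 0, "wy": 0, "wz": 0, "claw": 0.2}
    - {"tx": 0, "ty": 0, "tz": -0.22, "wx": 0, "wy": 0, "wz": 0, "claw": 0.2}
    - {"tx": 0, "ty": 0, "tz": -0.34, "wx": 0, "wy": 0, "wz": 0, "claw": 0.2}
    - {"tx": 0, "ty": 0, "tz": -0.41, "wx": 0, "wy": 0, "wz": 0, "claw": 0.2}
    - {"tx": 0, "ty": 0, "tz": -0.435, "wx": 0, "wy": 0, "wz": 0, "claw": 0.2}
    - {"tx": 0, "ty": 0, "tz": -0.45, "wx": 0, "wy": 0, "wz": 0, "claw": 0.2}
    - {"tx": 0, "ty": 0, "tz": -0.455, "wx": 0, "wy": 0, "wz": 0, "claw": 0.2}
    - {"tx": 0, "ty": 0, "tz": -0.455, "wx": 0, "wy": 0, "wz": 0, "claw": 0.2}

```text
clock: 11.25
eef_pos: [0.6062, 0.0706, 0.0911]
tcp_rot: [2.199, 2.243, 0.002]
force: [-0.1, -0.7, -1.5]
opening: 0.0412
finger_force: 19.9
```

Request:
jog_arm:
  motion:
    - {"tx": 0, "ty": 0, "tz": -0.003, "wx": 0, "wy": 0, "wz": 0, "claw": 0.62}
    - {"tx": 0, "ty": 0, "tz": -0.003, "wx": 0, "wy": 0, "wz": 0, "claw": 0.62}
    - {"tx": 0, "ty": 0, "tz": 0.03, "wx": 0, "wy": 0, "wz": 0, "claw": 0.62}
    - {"tx": 0, "ty": 0, "tz": 0.15, "wx": 0, "wy": 0, "wz": 0, "claw": 0.62}
    - {"tx": 0, "ty": 0, "tz": 0.3, "wx": 0, "wy": 0, "wz": 0, "claw": 0.75}
    - {"tx": 0, "ty": 0.06, "tz": 0.45, "wx": 0, "wy": 0, "wz": 0.05, "claw": 0.85}
    - {"tx": -0.04, "ty": 0.2, "tz": 0.5, "wx": 0, "wy": 0, "wz": 0.12, "claw": 0.85}
    - {"tx": -0.08, "ty": 0.36, "tz": 0.5, "wx": 0, "wy": 0, "wz": 0.2, "claw": 0.85}
    - {"tx": -0.12, "ty": 0.52, "tz": 0.5, "wx": 0, "wy": 0, "wz": 0.28, "claw": 0.85}
    - {"tx": -0.16, "ty": 0.68, "tz": 0.5, "wx": 0, "wy": 0, "wz": 0.35, "claw": 0.85}

```text
clock: 12.25
eef_pos: [0.5569, 0.2766, 0.2414]
tcp_rot: [1.5, 2.759, 0.002]
force: [0.9, 0.9, 0.6]
opening: 0.0799
finger_force: 0.0
```

Request:
jog_arm:
  motion:
    - {"tx": -0.01, "ty": 0.14, "tz": 0, "wx": 0, "wy": 0, "wz": 0, "claw": 0.85}
    - {"tx": -0.01, "ty": 0.25, "tz": 0, "wx": 0, "wy": 0, "wz": 0, "claw": 0.85}
    - {"tx": -0.01, "ty": 0.27, "tz": 0, "wx": 0, "wy": 0, "wz": 0, "claw": 0.85}
    - {"tx": -0.01, "ty": 0.27, "tz": 0, "wx": 0, "wy": 0, "wz": 0, "claw": 0.85}

```text
clock: 12.65
eef_pos: [0.5544, 0.3563, 0.2403]
tcp_rot: [1.505, 2.757, 0.0]
force: [-0.4, -1.1, 0.8]
opening: 0.0801
finger_force: 0.0
```

```bash
python3 - <<'E'
from h import *
np.set_printoptions(precision=4,suppress=True)
tool(); im=viewer.capture("wrist")
for q in nets.pinpoint("pot","wrist"): print(q["pixel"],q["confidence"],onz("wrist",q["pixel"],0))
for q in nets.cut_out("pot","wrist"):
    rc=np.argwhere(q["mask"]); print(q["pixel"],len(rc),rc.min(0),rc.max(0),onz("wrist",rc.mean(0),.03))
tp=viewer.capture("top")
for q in nets.pinpoint("snips","top"): print("snips",q["pixel"],q["confidence"],onz("top",q["pixel"],.085))
r=[x for x in nets.pinpoint("pot","top") if x["pixel"][1]<160]
rw=nets.pinpoint("pot","wrist")
if r and rw: print("TRI",*tri([ray("top",r[0]["pixel"]),ray("wrist",rw[0]["pixel"])]))
cv2.imwrite("pics/w6.png",np.hstack([cv2.resize(im,(400,300)),cv2.resize(tp[100:280,150:390],(400,300))]))
E
```

```text
t 12.65 tcp [0.5544 0.3563 0.2403] yaxis deg 32.73 z [ 0. -0. -1.] open 0.0801 ff 0.0 F [-0.4 -1.1  0.8]
[187.9, 281.6] 0.58 [0.5581 0.3545 0.    ]
[189.7, 279.0] 938 [171 263] [206 295] [0.5532 0.356  0.03  ]
snips [288.9, 266.1] 0.93 [ 0.3647 -0.0747  0.085 ]
snips [179.2, 341.6] 0.91 [ 0.7032 -0.2684  0.085 ]
snips [201.4, 230.2] 0.9 [0.6079 0.0538 0.085 ]
snips [301.1, 450.5] 0.86 [ 0.3747 -0.5933  0.085 ]
snips [263.2, 207.9] 0.65 [0.4226 0.0973 0.085 ]
TRI [0.5579 0.355  0.0047] [0.3, 0.3]
```

View pics/w6.png

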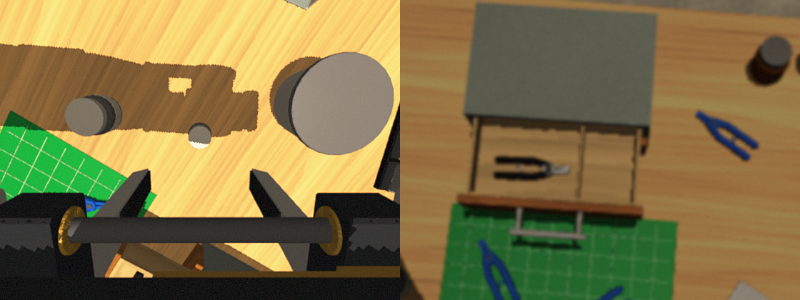

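The left half shows the pot at full-frame pixel (190,279), with the jar to its left and a large tin to its right. The right half shows the snips lying flat in the long bay. I'll check the gripper body's clearance to the tin.

```bash
python3 - <<'E'
from h import *
np.set_printoptions(precision=4,suppress=True)
y=np.array([np.cos(np.radians(32.73)),np.sin(np.radians(32.73))]);c=np.array([.5565,.3555])
for z in(.06,.08,.1,.12):
    for n,px in(("tin left",(145,406)),("tin bottom-left",(195,430)),("jar right",(160,170))):
        d=onz("wrist",px,z)[:2]-c; print(z,n,d@y, d@[-y[1],y[0]])
# tin height: centre of top seen in top view vs wrist
print(tri([ray("top",(163,84)),ray("wrist",(144,478))]))
E
```

```text
0.06 tin left 0.13443168422105117 0.05458433816427218
0.06 tin bottom-left 0.16586594143767125 -0.0001286953991560258
0.06 jar right -0.12058234989989111 0.039312929212075756
0.08 tin left 0.12686497132592844 0.05528345744474538
0.08 tin bottom-left 0.1565485636945883 0.003617551221552759
0.08 jar right -0.11394659247114006 0.040862557497651136
0.1 tin left 0.11929825843080569 0.055982576725218544
0.1 tin bottom-left 0.14723118595150542 0.007363797842261488
0.1 jar right -0.10731083504238895 0.04241218578322657
0.12 tin left 0.11173154553568303 0.05668169600569164
0.12 tin bottom-left 0.13791380820842247 0.011110044462970273
0.12 jar right -0.10067507761363798 0.04396181406880193
(array([0.6921, 0.5082, 0.0789]), [3.5, 3.5])
```

Request:
jog_arm:
  motion:
    - {"tx": 0.007, "ty": -0.003, "tz": -0.12, "wx": 0, "wy": 0, "wz": 0, "claw": 0.85}
    - {"tx": 0.007, "ty": -0.003, "tz": -0.28, "wx": 0, "wy": 0, "wz": 0, "claw": 0.85}
    - {"tx": 0.007, "ty": -0.003, "tz": -0.44, "wx": 0, "wy": 0, "wz": 0, "claw": 0.85}
    - {"tx": 0.007, "ty": -0.003, "tz": -0.58, "wx": 0, "wy": 0, "wz": 0, "claw": 0.85}
    - {"tx": 0.007, "ty": -0.003, "tz": -0.68, "wx": 0, "wy": 0, "wz": 0, "claw": 0.85}
    - {"tx": 0.007, "ty": -0.003, "tz": -0.74, "wx": 0, "wy": 0, "wz": 0, "claw": 0.85}
    - {"tx": 0.007, "ty": -0.003, "tz": -0.77, "wx": 0, "wy": 0, "wz": 0, "claw": 0.85}
    - {"tx": 0.007, "ty": -0.003, "tz": -0.775, "wx": 0, "wy": 0, "wz": 0, "claw": 0.85}
    - {"tx": 0.007, "ty": -0.003, "tz": -0.775, "wx": 0, "wy": 0, "wz": 0, "claw": 0.85}

```text
clock: 13.9
eef_pos: [0.5573, 0.355, 0.0084]
tcp_rot: [1.507, 2.756, 0.002]
force: [1.0, 0.7, 0.4]
opening: 0.0798
finger_force: 0.0
```

Request:
jog_arm:
  motion:
    - {"tx": 0, "ty": 0, "tz": 0, "wx": 0, "wy": 0, "wz": 0, "claw": 0.55}
    - {"tx": 0, "ty": 0, "tz": 0, "wx": 0, "wy": 0, "wz": 0, "claw": 0.45}
    - {"tx": 0, "ty": 0, "tz": 0, "wx": 0, "wy": 0, "wz": 0, "claw": 0.35}
    - {"tx": 0, "ty": 0, "tz": 0, "wx": 0, "wy": 0, "wz": 0, "claw": 0.2}
    - {"tx": 0, "ty": 0, "tz": 0, "wx": 0, "wy": 0, "wz": 0, "claw": 0.2}
    - {"tx": 0, "ty": 0, "tz": 0, "wx": 0, "wy": 0, "wz": 0, "claw": 0.2}
  force: 12

```text
clock: 14.5
eef_pos: [0.5568, 0.3549, 0.0076]
tcp_rot: [1.507, 2.756, -0.0]
force: [-0.3, -0.1, 1.0]
opening: 0.0407
finger_force: 12.0
```

Request:
jog_arm:
  motion:
    - {"tx": 0, "ty": 0, "tz": 0.04, "wx": 0, "wy": 0, "wz": 0, "claw": 0.2}
    - {"tx": 0, "ty": 0, "tz": 0.14, "wx": 0, "wy": 0, "wz": 0, "claw": 0.2}
    - {"tx": 0, "ty": 0, "tz": 0.28, "wx": 0, "wy": 0, "wz": 0, "claw": 0.2}
    - {"tx": 0, "ty": 0, "tz": 0.42, "wx": 0, "wy": 0, "wz": 0, "claw": 0.2}
    - {"tx": 0, "ty": -0.06, "tz": 0.56, "wx": 0, "wy": 0, "wz": -0.03, "claw": 0.2}
    - {"tx": 0.01, "ty": -0.16, "tz": 0.66, "wx": 0, "wy": 0, "wz": -0.08, "claw": 0.2}
    - {"tx": 0.04, "ty": -0.29, "tz": 0.72, "wx": 0, "wy": 0, "wz": -0.14, "claw": 0.2}
    - {"tx": 0.07, "ty": -0.42, "tz": 0.735, "wx": 0, "wy": 0, "wz": -0.2, "claw": 0.2}
    - {"tx": 0.1, "ty": -0.55, "tz": 0.735, "wx": 0, "wy": 0, "wz": -0.26, "claw": 0.2}
    - {"tx": 0.13, "ty": -0.68, "tz": 0.735, "wx": 0, "wy": 0, "wz": -0.32, "claw": 0.2}

```text
clock: 15.5
eef_pos: [0.5958, 0.1494, 0.2292]
tcp_rot: [2.149, 2.29, 0.001]
force: [0.7, -0.1, -0.4]
opening: 0.0411
finger_force: 12.0
```

Request:
jog_arm:
  motion:
    - {"tx": 0.03, "ty": -0.14, "tz": 0, "wx": 0, "wy": 0, "wz": -0.03, "claw": 0.2}
    - {"tx": 0.035, "ty": -0.28, "tz": 0, "wx": 0, "wy": 0, "wz": -0.03, "claw": 0.2}
    - {"tx": 0.035, "ty": -0.42, "tz": 0, "wx": 0, "wy": 0, "wz": -0.03, "claw": 0.2}
    - {"tx": 0.035, "ty": -0.54, "tz": 0, "wx": 0, "wy": 0, "wz": -0.03, "claw": 0.2}
    - {"tx": 0.035, "ty": -0.64, "tz": 0, "wx": 0, "wy": 0, "wz": -0.03, "claw": 0.2}
    - {"tx": 0.035, "ty": -0.72, "tz": 0, "wx": 0, "wy": 0, "wz": -0.03, "claw": 0.2}
    - {"tx": 0.035, "ty": -0.76, "tz": 0, "wx": 0, "wy": 0, "wz": -0.03, "claw": 0.2}
    - {"tx": 0.035, "ty": -0.765, "tz": 0, "wx": 0, "wy": 0, "wz": -0.03, "claw": 0.2}
    - {"tx": 0.035, "ty": -0.765, "tz": 0, "wx": 0, "wy": 0, "wz": -0.03, "claw": 0.2}

```text
clock: 16.4
eef_pos: [0.6063, -0.0779, 0.2282]
tcp_rot: [2.199, 2.244, 0.0]
force: [0.2, -0.1, 0.0]
opening: 0.0405
finger_force: 12.0
```

```bash
python3 - <<'E'
from h import *
tool(); im=viewer.capture("wrist")
tp=viewer.capture("top")
cv2.imwrite("pics/w7.png",np.hstack([cv2.resize(im,(400,300)),cv2.resize(tp[100:280,150:390],(400,300))]))
E
```

```text
t 16.4 tcp [ 0.6063 -0.0779  0.2282] yaxis deg 1.16 z [ 0.  0. -1.] open 0.0405 ff 12.0 F [ 0.2 -0.1  0. ]
```

View pics/w7.png

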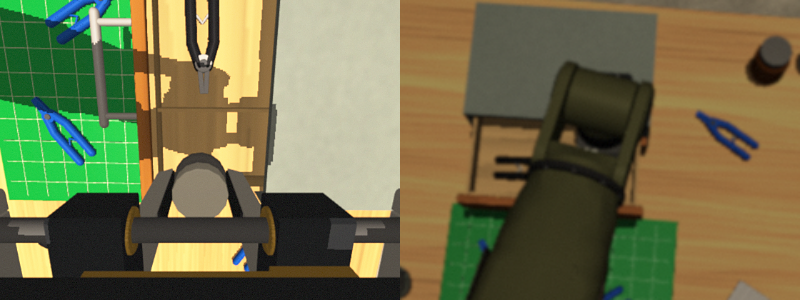

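The picture shows the pot held upright over the small bay, between the divider at row 107 and the outer wall. The snips lie flat in the long bay.

Request:
jog_arm:
  motion:
    - {"tx": 0, "ty": -0.003, "tz": -0.08, "wx": 0, "wy": 0, "wz": 0, "claw": 0.2}
    - {"tx": 0, "ty": -0.003, "tz": -0.18, "wx": 0, "wy": 0, "wz": 0, "claw": 0.2}
    - {"tx": 0, "ty": -0.003, "tz": -0.29, "wx": 0, "wy": 0, "wz": 0, "claw": 0.2}
    - {"tx": 0, "ty": -0.003, "tz": -0.38, "wx": 0, "wy": 0, "wz": 0, "claw": 0.2}
    - {"tx": 0, "ty": -0.003, "tz": -0.42, "wx": 0, "wy": 0, "wz": 0, "claw": 0.2}
    - {"tx": 0, "ty": -0.003, "tz": -0.44, "wx": 0, "wy": 0, "wz": 0, "claw": 0.2}
    - {"tx": 0, "ty": -0.003, "tz": -0.449, "wx": 0, "wy": 0, "wz": 0, "claw": 0.2}
    - {"tx": 0, "ty": -0.003, "tz": -0.449, "wx": 0, "wy": 0, "wz": 0, "claw": 0.2}

```text
clock: 17.3
eef_pos: [0.6067, -0.0794, 0.0942]
tcp_rot: [2.198, 2.243, 0.001]
force: [0.1, -0.2, -0.5]
opening: 0.0409
finger_force: 12.0
```

Request:
jog_arm:
  motion:
    - {"tx": 0, "ty": 0, "tz": -0.002, "wx": 0, "wy": 0, "wz": 0, "claw": 0.48}
    - {"tx": 0, "ty": 0, "tz": -0.002, "wx": 0, "wy": 0, "wz": 0, "claw": 0.58}
    - {"tx": 0, "ty": 0, "tz": 0, "wx": 0, "wy": 0, "wz": 0, "claw": 0.65}
    - {"tx": 0, "ty": 0, "tz": 0.08, "wx": 0, "wy": 0, "wz": 0, "claw": 0.65}
    - {"tx": 0, "ty": 0, "tz": 0.2, "wx": 0, "wy": 0, "wz": 0, "claw": 0.65}
    - {"tx": 0, "ty": 0, "tz": 0.35, "wx": 0, "wy": 0, "wz": 0, "claw": 0.4}
    - {"tx": -0.1, "ty": 0.08, "tz": 0.45, "wx": 0, "wy": 0, "wz": 0, "claw": 0.2}
    - {"tx": -0.25, "ty": 0.16, "tz": 0.45, "wx": 0, "wy": 0, "wz": 0, "claw": 0}
    - {"tx": -0.4, "ty": 0.24, "tz": 0.45, "wx": 0, "wy": 0, "wz": 0, "claw": 0}
    - {"tx": -0.55, "ty": 0.3, "tz": 0.45, "wx": 0, "wy": 0, "wz": 0, "claw": 0}

```text
clock: 18.3
eef_pos: [0.44, 0.0112, 0.2284]
tcp_rot: [2.199, 2.243, 0.001]
force: [0.9, 0.5, 1.3]
opening: 0.0242
finger_force: 0.0
```

```bash
python3 - <<'E'
from h import *
np.set_printoptions(precision=4,suppress=True)
tool(); im=viewer.capture("wrist")
tp=viewer.capture("top")
for l,z in(("handle",.126),("pot",.085),("snips",.085)):
    for q in nets.pinpoint(l,"top"): print(l,q["pixel"],q["confidence"],onz("top",q["pixel"],z))
cv2.imwrite("pics/w8.png",np.hstack([cv2.resize(im,(400,300)),cv2.resize(tp[100:280,150:390],(400,300))]))
E
```

```text
t 18.3 tcp [0.44   0.0112 0.2284] yaxis deg 1.16 z [ 0.001  0.    -1.   ] open 0.0242 ff 0.0 F [0.9 0.5 1.3]
handle [242.0, 238.4] 0.72 [0.4851 0.0126 0.126 ]
pot [206.5, 274.7] 0.7 [ 0.6036 -0.0778  0.085 ]
snips [301.4, 450.2] 0.78 [ 0.3738 -0.5925  0.085 ]
snips [287.4, 266.6] 0.73 [ 0.369  -0.0757  0.085 ]
snips [179.0, 342.1] 0.62 [ 0.7039 -0.2699  0.085 ]
snips [200.6, 229.7] 0.61 [0.6101 0.0555 0.085 ]
snips [263.4, 209.2] 0.58 [0.4224 0.0936 0.085 ]
```

View pics/w8.png

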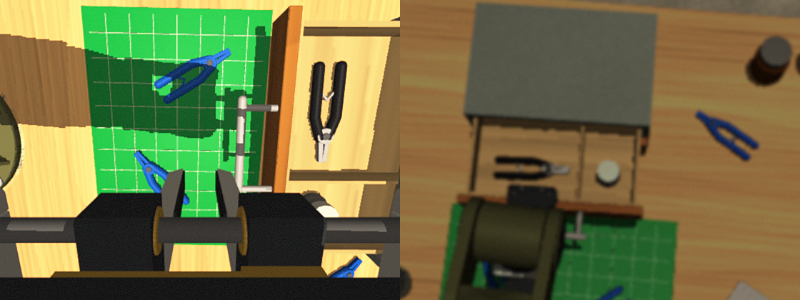

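The pot stands in the small bay at (172,607) of the picture, and the snips lie flat in the long bay. Next I'll grip the bar again and close the drawer smoothly.

Request:
jog_arm:
  motion:
    - {"tx": 0.16, "ty": 0.02, "tz": 0, "wx": 0, "wy": 0, "wz": 0, "claw": 0.34}
    - {"tx": 0.16, "ty": 0.02, "tz": 0, "wx": 0, "wy": 0, "wz": 0, "claw": 0.34}
    - {"tx": 0.16, "ty": 0.02, "tz": -0.12, "wx": 0, "wy": 0, "wz": 0, "claw": 0.34}
    - {"tx": 0.16, "ty": 0.02, "tz": -0.24, "wx": 0, "wy": 0, "wz": 0, "claw": 0.34}
    - {"tx": 0.16, "ty": 0.02, "tz": -0.33, "wx": 0, "wy": 0, "wz": 0, "claw": 0.34}
    - {"tx": 0.16, "ty": 0.02, "tz": -0.38, "wx": 0, "wy": 0, "wz": 0, "claw": 0.34}
    - {"tx": 0.16, "ty": 0.02, "tz": -0.38, "wx": 0, "wy": 0, "wz": 0, "claw": 0.2}
    - {"tx": 0.16, "ty": 0.02, "tz": -0.38, "wx": 0, "wy": 0, "wz": 0, "claw": 0.05}
    - {"tx": 0.16, "ty": 0.02, "tz": -0.38, "wx": 0, "wy": 0, "wz": 0, "claw": 0}
    - {"tx": 0.16, "ty": 0.02, "tz": -0.38, "wx": 0, "wy": 0, "wz": 0, "claw": 0}
  force: 12

```text
clock: 19.55
eef_pos: [0.4904, 0.0161, 0.1152]
tcp_rot: [2.198, 2.242, 0.002]
force: [1.2, -1.3, 0.6]
opening: 0.0105
finger_force: 12.0
```

Request:
jog_arm:
  motion:
    - {"tx": 0.015, "ty": 0, "tz": 0, "wx": 0, "wy": 0, "wz": 0, "claw": 0}
    - {"tx": 0.045, "ty": 0, "tz": 0, "wx": 0, "wy": 0, "wz": 0, "claw": 0}
    - {"tx": 0.085, "ty": 0, "tz": 0, "wx": 0, "wy": 0, "wz": 0, "claw": 0}
    - {"tx": 0.13, "ty": 0.002, "tz": 0, "wx": 0, "wy": 0, "wz": 0, "claw": 0}
    - {"tx": 0.175, "ty": 0.003, "tz": 0, "wx": 0, "wy": 0, "wz": 0, "claw": 0}
    - {"tx": 0.22, "ty": 0.004, "tz": 0, "wx": 0, "wy": 0, "wz": 0, "claw": 0}
    - {"tx": 0.265, "ty": 0.005, "tz": 0, "wx": 0, "wy": 0, "wz": 0, "claw": 0}
    - {"tx": 0.305, "ty": 0.005, "tz": 0, "wx": 0, "wy": 0, "wz": 0, "claw": 0}
    - {"tx": 0.33, "ty": 0.006, "tz": 0, "wx": 0, "wy": 0, "wz": 0, "claw": 0}
    - {"tx": 0.345, "ty": 0.006, "tz": 0, "wx": 0, "wy": 0, "wz": 0, "claw": 0}

```text
clock: 20.55
eef_pos: [0.5946, 0.0177, 0.1152]
tcp_rot: [2.198, 2.242, 0.001]
force: [-1.5, -2.5, 7.7]
opening: 0.0105
finger_force: 12.0
```

Now small steps toward the stop, watching the force.

Request:
jog_arm:
  motion:
    - {"tx": 0.02, "ty": 0, "tz": 0, "wx": 0, "wy": 0, "wz": 0, "claw": 0}
    - {"tx": 0.04, "ty": 0, "tz": 0, "wx": 0, "wy": 0, "wz": 0, "claw": 0}
    - {"tx": 0.05, "ty": 0, "tz": 0, "wx": 0, "wy": 0, "wz": 0, "claw": 0}
    - {"tx": 0.06, "ty": 0, "tz": 0, "wx": 0, "wy": 0, "wz": 0, "claw": 0}

```text
clock: 20.95
eef_pos: [0.6122, 0.018, 0.1152]
tcp_rot: [2.198, 2.243, 0.002]
force: [-1.3, -1.4, 6.0]
opening: 0.0103
finger_force: 12.0
```

Request:
jog_arm:
  motion:
    - {"tx": 0.008, "ty": 0, "tz": 0, "wx": 0, "wy": 0, "wz": 0, "claw": 0}
    - {"tx": 0.016, "ty": 0, "tz": 0, "wx": 0, "wy": 0, "wz": 0, "claw": 0}

```text
clock: 21.15
eef_pos: [0.6169, 0.0181, 0.1152]
tcp_rot: [2.198, 2.243, 0.002]
force: [-1.2, -0.9, 5.9]
opening: 0.0103
finger_force: 12.0
```

Request:
jog_arm:
  motion:
    - {"tx": 0.008, "ty": 0, "tz": 0, "wx": 0, "wy": 0, "wz": 0, "claw": 0}
    - {"tx": 0.013, "ty": 0, "tz": 0, "wx": 0, "wy": 0, "wz": 0, "claw": 0}

```text
clock: 21.35
eef_pos: [0.6208, 0.0181, 0.1152]
tcp_rot: [2.198, 2.243, 0.002]
force: [-0.9, -0.8, 6.5]
opening: 0.0107
finger_force: 12.0
```

Request:
jog_arm:
  motion:
    - {"tx": 0.008, "ty": 0, "tz": 0, "wx": 0, "wy": 0, "wz": 0, "claw": 0}
    - {"tx": 0.013, "ty": 0, "tz": 0, "wx": 0, "wy": 0, "wz": 0, "claw": 0}

```text
clock: 21.55
eef_pos: [0.6247, 0.0182, 0.1152]
tcp_rot: [2.198, 2.243, 0.002]
force: [-1.1, -0.6, 6.6]
opening: 0.0103
finger_force: 12.0
```

Request:
jog_arm:
  motion:
    - {"tx": 0.006, "ty": 0, "tz": 0, "wx": 0, "wy": 0, "wz": 0, "claw": 0}
    - {"tx": 0.01, "ty": 0, "tz": 0, "wx": 0, "wy": 0, "wz": 0, "claw": 0}

```text
clock: 21.75
eef_pos: [0.6258, 0.0182, 0.115]
tcp_rot: [-2.197, -2.242, 0.004]
force: [-21.5, -0.8, 16.1]
opening: 0.0107
finger_force: 12.0
```

Request:
jog_arm:
  motion:
    - {"tx": 0.006, "ty": 0, "tz": 0, "wx": 0, "wy": 0, "wz": 0, "claw": 0}
    - {"tx": 0.01, "ty": 0, "tz": 0, "wx": 0, "wy": 0, "wz": 0, "claw": 0}

```text
clock: 21.95
eef_pos: [0.6279, 0.0182, 0.1149]
tcp_rot: [-2.196, -2.241, 0.007]
force: [-23.3, -0.6, 16.6]
opening: 0.0146
finger_force: 12.0
```

The force rose sharply at x ≈ 0.6255, which is the drawer's stop. I'll release and retreat upward.

Request:
jog_arm:
  motion:
    - {"tx": -0.005, "ty": 0, "tz": 0, "wx": 0, "wy": 0, "wz": 0, "claw": 0.3}
    - {"tx": -0.005, "ty": 0, "tz": 0, "wx": 0, "wy": 0, "wz": 0, "claw": 0.3}
    - {"tx": -0.005, "ty": 0, "tz": 0, "wx": 0, "wy": 0, "wz": 0, "claw": 0.3}
    - {"tx": -0.005, "ty": 0, "tz": 0.08, "wx": 0, "wy": 0, "wz": 0, "claw": 0.3}
    - {"tx": -0.005, "ty": 0, "tz": 0.2, "wx": 0, "wy": 0, "wz": 0, "claw": 0.3}
    - {"tx": -0.005, "ty": 0, "tz": 0.35, "wx": 0, "wy": 0, "wz": 0, "claw": 0.3}
    - {"tx": -0.15, "ty": 0, "tz": 0.5, "wx": 0, "wy": 0, "wz": 0, "claw": 0.3}
    - {"tx": -0.3, "ty": 0, "tz": 0.5, "wx": 0, "wy": 0, "wz": 0, "claw": 0.3}
    - {"tx": -0.3, "ty": 0, "tz": 0.5, "wx": 0, "wy": 0, "wz": 0, "claw": 0.3}

```text
clock: 22.85
eef_pos: [0.5367, 0.0183, 0.266]
tcp_rot: [2.198, 2.243, 0.002]
force: [0.7, 0.1, -0.2]
opening: 0.0284
finger_force: 0.0
```

```bash
python3 - <<'E'
from h import *
np.set_printoptions(precision=4,suppress=True)
tool(); im=viewer.capture("wrist")
for q in nets.pinpoint("handle","wrist"): print(q["pixel"],q["confidence"],onz("wrist",q["pixel"],.126))
tp=viewer.capture("top")
cv2.imwrite("pics/w9.png",np.hstack([cv2.resize(im,(400,300)),cv2.resize(tp[80:290,120:400],(400,300))]))
E
```

```text
t 22.85 tcp [0.5367 0.0183 0.266 ] yaxis deg 1.16 z [ 0.002  0.    -1.   ] open 0.0284 ff 0.0 F [ 0.7  0.1 -0.2]
[209.6, 368.4] 0.82 [0.6282 0.0127 0.126 ]
```

View pics/w9.png

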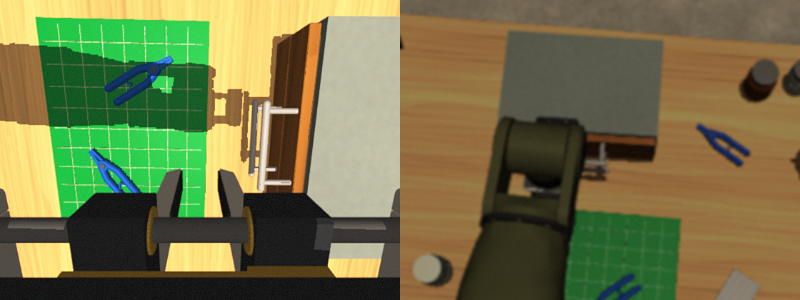

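```bash
python3 - <<'E'
from h import *
im=viewer.capture("wrist")
print("upper",onz("wrist",(209,368.4),.126),"lower",[ (c,onz("wrist",(195,c),.053).round(4)) for c in (350,353,356)])
cv2.imwrite("pics/w10.png",cv2.resize(im[110:290,320:480],None,fx=3.3,fy=3.3))
E
```

```text
upper [0.62856031 0.01357878 0.126     ] lower [(350, array([0.6255, 0.0141, 0.053 ])), (353, array([0.6291, 0.0141, 0.053 ])), (356, array([0.6327, 0.0142, 0.053 ]))]
```

View pics/w10.png

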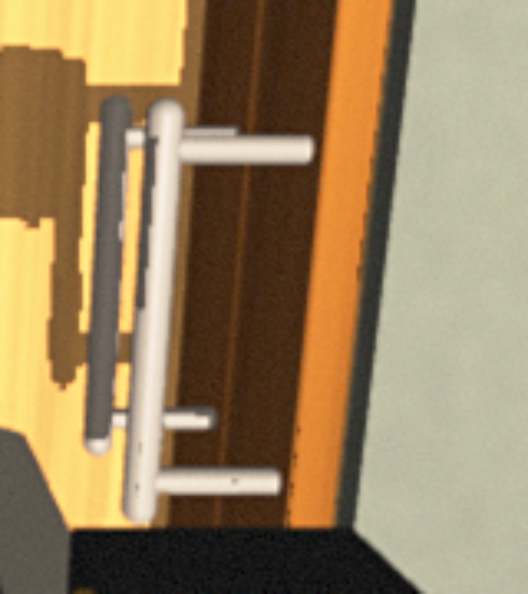

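The crop shows the front board flush against the roof. The upper bar (x = 0.6286) lines up with the shut lower drawer's bar (x ≈ 0.6285), so the upper drawer is shut too.

```bash
python3 -c "
from station import bot
print(bot.sign_off())"
```

```text
the job is handed in; nothing more can be done
None
```

I pulled the upper drawer out, laid the snips flat in the long bay, stood the pot upright in the small bay, shut the drawer and handed the job in at about 23 s; the verdict was not reported back.

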